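# Put the rinsed espresso gear away where each kind belongs

### The arm

A 6-joint arm with a two-finger parallel gripper is mounted at the origin on the work surface. World frame = base frame: x ahead of the robot, y to its left, z up, the work surface at z = 0. Lengths are in m, angles in rad, forces in N, time in s.
With the tool pointing down it reaches from about 0.375 to 0.9 m from the base axis. Payload 3.1 kg.
Tool frame: the origin (TCP) lies on the centre line of the jaws, within the pads' length; the fingertips stand robot.nose_length ahead of it and the grasp point (between the pads) lies 6 mm ahead of it (robot.nose_length is the distance from the TCP to the fingertips, in m); z points along the fingers, y is the line along which they close (so a half turn about z gives the same grasp; the last joint's range is limited). The gripper opens to 87 mm and grips with 3 to 60 N. Pads are 19 mm wide; open, the fingers measure 117 mm over their backs; the gripper's body (75 mm by 190 mm) begins 51 mm behind the grasp point.
Start: joints at [-1.45, 0.527, 1.433, -0, 1.181, -0.178], TCP at [0.185, -0.597, 0.248] pointing down, gripper open.
Joint ranges: [-3.08, 3.08], [-0.75, 2.2], [0.22, 2.44], [-1.43, 4.57], [0, 2.65], [-2.85, 2.85]. Speed limits (rad/s): [2.79, 2.79, 3.14, 3.14, 3.14, 3.14].

### API

Orientations are given as a unit quaternion [x, y, z, w].
In Python, from rig import robot gives the robot as it stands.
- The arm moves only by the shell command python3 -m crank 'ROWS' [FORCE]. ROWS is JSON, one flat list of numbers, 7 for each row, row after row: the shift along the tool's x, y, z in mm, then the turn, a rotation vector about the tool's x, y, z in degrees, then the closure in counts, from 0 (fully open) to 255 (shut). In form: [x, y, z, ax, ay, az, fingers, x, y, z, ax, ay, az, fingers, ...]. A call has exactly 5 rows; each row is the pose to reach, as a shift and turn from the pose commanded when the call began, along the tool's axes at that moment; what a row does not reach only later rows make up. A row lasts 1/12 s, in which the tool goes at most 41.7 mm and 7.16 degrees, less where a joint would pass 70% of its speed; a pose out of reach is approached as far as the arm can. A call with a gripper value outside its range is refused whole. The fingers move at their own pace and stop on an object; FORCE is the grip in N (left out, the last holds). Time passes only in rows, so rows that repeat a pose let the fingers close, or fill a call up. It gives the time, the measured TCP pose, the force, the opening and the grip force at its end, in the units of the state.
- robot.get_obs(): the state, without advancing time (a new reading comes with each control period).
- robot.camera(name): name is "scene" or "side" or "wrist"; returns a dict with "pixels" (384x512x3 uint8, red, green, blue), "intrinsics" (3x3 intrinsics, pixels), "extrinsics" (4x4, takes a point from camera to world coordinates); the wrist camera has in their place "mount" (4x4, takes a point from camera to tool coordinates, whose origin is the TCP and whose axes are the flange's). Camera axes: x right, y down, z forward; pixel columns grow to the right and rows downward; lengths in m; the calibration is good to about 2 mm. The wrist camera is an equidistant fisheye: a pixel r from the principal point sees the ray r / f radians off the axis. A picture is of the moment at which its call begins: read the wrist's pose just before it. There is no depth.
- robot.hand_in(): hands the job in; it is judged then, once.
The state is a dict: "time": time; "q": joint angles; "joint_velocities": joint speeds; "joint_torque": joint torques, N m; "position": TCP position; "tool_rot": TCP orientation; "ft_force": force on the tool from outside, world axes, zero at the start; "moment": the same for the moment, N m; "grip_width": finger opening in m; "grip_force": force on a finger pad.
Only numpy, scipy, OpenCV 4.12 (cv2) and the standard library are available. Lean on these libraries where they do the work, as an engineer would, in place of code of your own. Each camera call takes 0.05 s, during which the arm holds its last target. There are 200 camera calls.

### The job

Put the rinsed espresso gear away: stand both espresso cups in the slatted wooden tray, both filter baskets open side up in the low perforated steel tray, and the tamper upright on its base in the round silicone holder. Everything must stand flat on the floor of its place, let go and at rest. Set each piece down rather than dropping it, and leave the cocoa shaker and the brush where they are.

Things in the scene. Friction and masses are not known exactly. Their poses are not given: they have to be found in the camera images.
- cup_a: One of two identical espresso cups, white china, standing upright on its foot. Round, outer diameter 60 mm from 24 mm height up to the rim (straight wall there), rim 56 mm high, foot 40 mm across, wall 3.5 mm. One ear-shaped handle, 7 mm thick, points along +y of the cup, from 16 to 50 mm height, its outermost point 50 mm from the axis. Origin: centre of the underside, z up through the mouth. 100 to 180 g.
- cup_b: The other espresso cup, same shape, sizes, axes and mass as cup_a.
- basket_double: Espresso filter basket for a double dose, stainless steel, a small open-topped round pan with a perforated bottom, standing upright (open side up). Height 28 mm, body 55 mm outside, with an outward flange 61 mm across and 3 mm thick at the very top (25 to 28 mm height); open inside (50 mm wide mouth). Origin: centre of the underside, z up. About 60 g. Can be gripped across the flange.
- basket_single: Espresso filter basket for a single dose, stainless steel, shallower and stepped: lower part 37 mm across up to 10 mm height, widening to 53 mm at 15 mm height, then almost straight; total height 24 mm, the same flange 61 mm across and 3 mm thick at the very top (21 to 24 mm height), mouth 50 mm. Perforated bottom. Standing upright, open side up. Origin: centre of the underside, z up. About 50 g. Can be gripped across the flange.
- tamper: Coffee tamper standing upright on its flat steel base: base 58 mm across and 18 mm high, a narrow neck (20 mm) at 26 to 34 mm height, then a dark wooden handle 32 mm in diameter (round and straight from 42 to 84 mm height), top at 92 mm. Origin: centre of the underside of the base, z up through the handle. 0.3 to 0.5 kg.
- cup_tray: Low wooden tray with a slatted floor, fixed; here the espresso cups stand, both of them, side by side. Outside 124 mm along its x by 200 mm along its y; inside 110 by 186 mm; floor 6 mm above the counter, rim 16 mm above the counter (10 mm above the floor). Origin: centre of the underside, long axis = y, z up. Handles may overhang the rim.
- basket_tray: Low stainless steel tray with a perforated floor, fixed; here both filter baskets stand side by side. Outside 128 mm along its x by 198 mm along its y; inside 120 by 190 mm; floor 3 mm above the counter, rim 11 mm above the counter (8 mm above the floor). Origin: centre of the underside, long axis = y, z up.
- tamper_holder: Round dark grey silicone holder for the tamper, fixed: a dish 100 mm across outside, recess 84 mm across, recess floor 4 mm above the counter, rim 10 mm above the counter. Origin: centre of the underside, z up.
- shaker: Bystander, to be left alone: steel cocoa shaker, upright, 51 mm across, 79 mm high, loose, stands in the gap between two of the target places. Origin: centre of the underside, z up.
- brush: Bystander, to be left alone: small wooden grinder brush with black bristles lying flat, 160 mm long (from -83 to +76 mm along its x, bristles to +x), 26 mm wide, 16 mm high, loose, lies in a gap between two of the target places. Origin: under its middle, z up.
There are look-alikes about, which are no part of the job. There is more than one size of the basket_tray; the one meant has the size given above.

How it is judged:
At the end, for the whole second after the job is handed in: Cups in the wooden tray, baskets in the steel tray, tamper in the holder (centred within 15 mm): each upright within 3 degrees, foot within 3 mm of the floor's height, centre inside the rim, at rest; shaker (standing) and brush within 30 mm of their start (x of cup_a in the frame of cup_tray between -0.055 and 0.055 m and y of cup_a in the frame of cup_tray between -0.093 and 0.093 m and z of cup_a in the frame of cup_tray between 0.003 and 0.009 m and angle between each of cup_a, cup_b, basket_double, basket_single, tamper's own z axis and vertical below 0.06 rad and x of cup_b in the frame of cup_tray between -0.055 and 0.055 m and y of cup_b in the frame of cup_tray between -0.093 and 0.093 m and z of cup_b in the frame of cup_tray between 0.003 and 0.009 m and x of basket_double in the frame of basket_tray between -0.06 and 0.06 m and y of basket_double in the frame of basket_tray between -0.095 and 0.095 m and z of basket_double in the frame of basket_tray between 0 and 0.006 m and x of basket_single in the frame of basket_tray between -0.06 and 0.06 m and y of basket_single in the frame of basket_tray between -0.095 and 0.095 m and z of basket_single in the frame of basket_tray between 0 and 0.006 m and horizontal distance between tamper and tamper_holder below 0.015 m and z of tamper in the frame of tamper_holder between 0.001 and 0.007 m and linear speed of each of cup_a, cup_b, basket_double, basket_single, tamper below 0.02 m/s and angular speed of each of cup_a, cup_b, basket_double, basket_single, tamper below 0.2 rad/s and distance of each of shaker, brush from where it was at the start of the episode below 0.03 m and angle between shaker's own z axis and vertical below 0.2 rad); the robot touches nothing.
It fails at once if a cup is let fall (falling freely faster than 0.7 m/s, from some 25 mm) ((linear speed of cup_a above 0.7 m/s and contact force between cup_a and the fingers below 0.05 N) or (linear speed of cup_b above 0.7 m/s and contact force between cup_b and the fingers below 0.05 N)).
It fails at once if a basket is let fall (falling freely faster than 0.7 m/s, from some 25 mm) ((linear speed of basket_double above 0.7 m/s and contact force between basket_double and the fingers below 0.05 N) or (linear speed of basket_single above 0.7 m/s and contact force between basket_single and the fingers below 0.05 N)).
It fails at once if the tamper is let fall (falling freely faster than 0.7 m/s, from some 25 mm) ((linear speed of tamper above 0.7 m/s and contact force between tamper and the fingers below 0.05 N)).
It fails at once if the shaker is tipped over or pushed more than 30 mm (distance of shaker from where it was at the start of the episode above 0.03 m or angle between shaker's own z axis and vertical above 0.5 rad).
It fails at once if the brush is pushed more than 30 mm (distance of brush from where it was at the start of the episode above 0.03 m).
It also fails if it takes over 112 s, if anything falls off the work surface, if the arm or the gripper's body presses on something with over 40 N, if the wrist force passes 120 N, or if a joint passes its speed limit or range.

## Working session

There is one attempt and no reset: what is moved stays moved. The work goes in short steps, Python scripts to look and compute and a shell command to move; the robot and the scene stay as the last step left them, time stands still between calls to the robot, and variables do not carry over. Pictures are saved under pics/ and viewed, at most 14 in all, crops included, and the job is handed in when it is done.

```bash
ls; mkdir -p pics; python3 - <<'E'
from rig import robot
import cv2,numpy as np
print(robot.nose_length); o=robot.get_obs(); print(o['position'],o['tool_rot'],o['time'])
for n in ["scene","side","wrist"]:
    c=robot.camera(n); cv2.imwrite(f"pics/{n}0.png",c["pixels"][:,:,::-1])
    np.savez(f"{n}0.npz",**c)
    print(n,[ (k,np.round(v,3).tolist()) for k,v in c.items() if k!="pixels"])
E
```

```text
pics
0.025
[ 0.18451426 -0.59642155  0.24657416] [ 9.88785775e-01  1.49336898e-01  1.90916266e-05 -1.08707750e-03] 0.0
scene [('intrinsics', [[349.002, 0.0, 258.452], [0.0, 349.002, 193.213], [0.0, 0.0, 1.0]]), ('extrinsics', [[0.337, 0.534, -0.776, 1.042], [0.941, -0.173, 0.29, -0.209], [0.021, -0.828, -0.56, 0.495], [0.0, 0.0, 0.0, 1.0]])]
side [('intrinsics', [[347.334, 0.0, 256.531], [0.0, 347.334, 195.359], [0.0, 0.0, 1.0]]), ('extrinsics', [[-0.977, -0.131, 0.166, 0.325], [-0.211, 0.649, -0.731, 0.596], [-0.013, -0.749, -0.662, 0.574], [0.0, 0.0, 0.0, 1.0]])]
wrist [('intrinsics', [[297.319, 0.0, 251.499], [0.0, 297.319, 195.719], [0.0, 0.0, 1.0]]), ('mount', [[-0.001, -0.965, -0.262, 0.071], [1.0, -0.001, 0.0, -0.0], [-0.001, -0.262, 0.965, -0.138], [0.0, 0.0, 0.0, 1.0]])]
```

View pics/scene0.png

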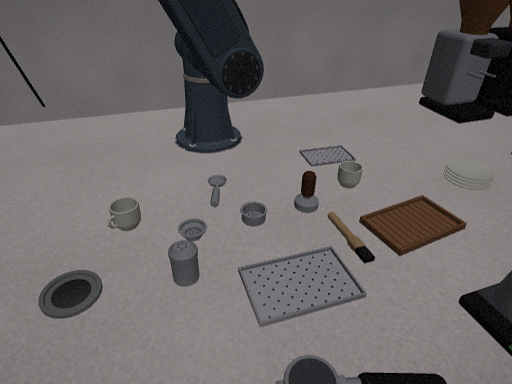

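View pics/side0.png

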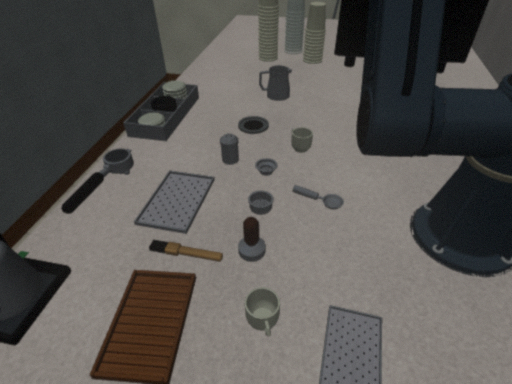

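View pics/wrist0.png

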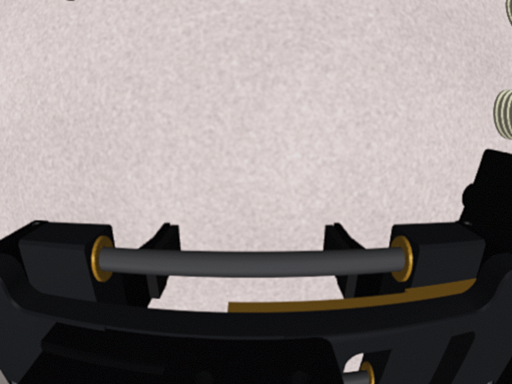

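Scene view: cups at (125,213) and (349,175); double basket (254,213), single (193,230), tamper (307,190), shaker (184,262), brush (350,236). Wooden tray is at (412,222) and the holder at (71,293). There are two perforated trays: large at (300,284) and small at (327,155). Measuring all of these, both trays included, from both views.

```bash
cat > h.py <<'E'
import numpy as np,cv2
def load(n,k=0): return dict(np.load(f"{n}{k}.npz"))
def onplane(c,uv,z):
    K,E=c["intrinsics"],c["extrinsics"]
    uv=np.atleast_2d(np.array(uv,float))
    d=(np.linalg.inv(K)@np.c_[uv,np.ones(len(uv))].T); d=E[:3,:3]@d
    o=E[:3,3]; s=(z-o[2])/d[2]
    return (o[:,None]+s*d).T
E
python3 - <<'E'
from h import *
S,D=load("scene"),load("side")
P={"cupA":(.056,(126,204),(302,131)),"cupB":(.056,(350,167),(263,304)),"double":(.028,(254,208),(261,198)),"single":(.024,(193,226),(266,165)),
"tamperbase":(.018,(307,201),(252,244)),"tampertop":(.092,(309,174),(251,220)),"holder":(.01,(71,291),(253,124)),"shakerbase":(.0,(186,280),(230,160)),
"shakertop":(.079,(183,246),(229,139))}
for k,(z,a,b) in P.items(): print(k,onplane(S,a,z)[0,:2].round(3),onplane(D,b,z)[0,:2].round(3))
for nm,z,pts in [("big",.011,[(239,281),(329,249),(363,296),(263,320)]),("small",.011,[(300,153),(344,146),(355,159),(311,166)]),("wood",.016,[(360,222),(423,197),(465,221),(402,249)])]:
    w=onplane(S,pts,z)[:,:2]; print(nm,w.round(3).tolist(),w.mean(0).round(3),np.linalg.norm(w-np.roll(w,-1,0),axis=1).round(3))
for nm,z,pts in [("big",.011,[(137,224),(168,172),(215,178),(186,230)]),("wood",.016,[(95,376),(137,271),(196,272),(168,382)])]:
    w=onplane(D,pts,z)[:,:2]; print("side",nm,w.round(3).tolist(),w.mean(0).round(3),np.linalg.norm(w-np.roll(w,-1,0),axis=1).round(3))
print("brush",onplane(S,[(331,214),(369,257)],.01).round(3).tolist(),onplane(D,[(221,257),(150,245)],.01).round(3).tolist())
i=S["pixels"]; c=cv2.resize(np.hstack([i[135:175,290:365],]),None,fx=5,fy=5); d=cv2.resize(i[240:325,225:370],None,fx=2.6,fy=2.6)
o=np.zeros((c.shape[0]+d.shape[0],390,3),np.uint8); o[:c.shape[0],:c.shape[1]]=c; o[c.shape[0]:,:d.shape[1]]=d
cv2.imwrite("pics/trays.png",o[:,:,::-1])
E
```

```text
cupA [ 0.386 -0.262] [ 0.387 -0.272]
cupB [0.394 0.281] [0.387 0.289]
double [0.448 0.003] [ 0.45 -0.  ]
single [ 0.463 -0.137] [ 0.464 -0.136]
tamperbase [0.448 0.137] [0.441 0.134]
tampertop [0.446 0.134] [0.441 0.136]
holder [ 0.555 -0.368] [ 0.551 -0.362]
shakerbase [ 0.584 -0.176] [ 0.575 -0.171]
shakertop [ 0.579 -0.172] [ 0.568 -0.157]
big [[0.627, -0.087], [0.604, 0.109], [0.728, 0.107], [0.717, -0.074]] [0.669 0.014] [0.197 0.123 0.182 0.091]
small [[0.208, 0.233], [0.206, 0.385], [0.291, 0.371], [0.289, 0.228]] [0.249 0.304] [0.152 0.086 0.143 0.081]
wood [[0.554, 0.214], [0.519, 0.418], [0.625, 0.441], [0.656, 0.246]] [0.589 0.33 ] [0.207 0.109 0.198 0.106]
side big [[0.71, 0.123], [0.718, -0.071], [0.587, -0.071], [0.595, 0.118]] [0.652 0.024] [0.194 0.131 0.189 0.115]
side wood [[0.62, 0.439], [0.647, 0.245], [0.533, 0.223], [0.506, 0.423]] [0.577 0.332] [0.196 0.116 0.202 0.115]
brush [[0.502, 0.172, 0.01], [0.649, 0.174, 0.01]] [[0.498, 0.174, 0.01], [0.655, 0.173, 0.01]]
```

View pics/trays.png

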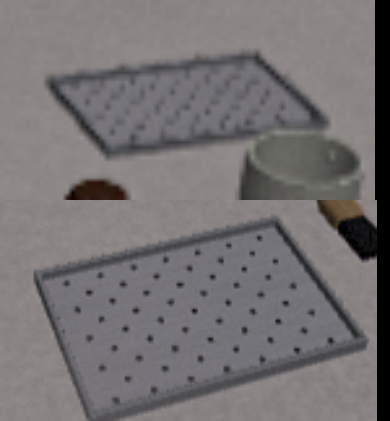

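The small tray at (327,155) measures about 150x85 mm. The large one at (300,284) measures about 195x123 mm, which matches the 198x128 given, so it is the one meant; the crop confirms this. Next: handle directions, then hover over the first cup.

```bash
cat >> h.py <<'E'
from scipy.spatial.transform import Rotation as Ro
def target_R(psi):  # tool down, x axis at angle psi (deg)
    return Ro.from_euler('z',psi,degrees=True)*Ro.from_euler('x',180,degrees=True)
def plan(wps,o=None):
    """wps: [(x,y,z,psi)]; prints shift/turn in tool axes for each, chained"""
    if o is None:
        from rig import robot; o=robot.get_obs()
    p,R=np.array(o["position"]),Ro.from_quat(o["tool_rot"])
    x=R.as_matrix()[:,0]; print("now",p.round(4),"psi",np.degrees(np.arctan2(x[1],x[0])).round(1),"t",round(o["time"],2))
    for w in wps:
        t=np.array(w[:3]); T=target_R(w[3]); d=R.inv().apply(t-p)*1000; r=(R.inv()*T).as_rotvec(degrees=True)
        q1=np.degrees(np.arctan2(t[1],t[0])); print(w,"->",d.round(1),r.round(1),"q6",round((q1+90-w[3]+180)%360-180))
        p,R=t,T
def wrist(name):
    """wrist picture with pose; returns fn(uv,z)->world"""
    from rig import robot
    o=robot.get_obs(); c=robot.camera("wrist"); cv2.imwrite(f"pics/{name}.png",c["pixels"][:,:,::-1])
    K,M=c["intrinsics"],c["mount"]; R=Ro.from_quat(o["tool_rot"]).as_matrix(); p=np.array(o["position"])
    def f(uv,z):
        uv=np.atleast_2d(np.array(uv,float)); d=(uv-K[:2,2])/K[0,0]; r=np.linalg.norm(d,axis=1)+1e-9
        ray=np.c_[d*(np.sin(r)/r)[:,None],np.cos(r)]
        w=(R@M[:3,:3]@ray.T); C=R@M[:3,3]+p; return (C[:,None]+w*((z-C[2])/w[2])).T
    return c["pixels"],f
E
python3 - <<'E'
from h import *
S,D=load("scene"),load("side")
for n,c,uv,ctr in [("A",S,(110,222),(.387,-.267)),("B",D,(268,332),(.39,.285))]:
    w=onplane(c,uv,.033)[0,:2]; d=w-ctr; print(n,w,np.linalg.norm(d),np.degrees(np.arctan2(d[1],d[0])))
plan([(.387,-.267,.25,-50)])
plan([(.387,-.267,.25,130)])
E
```

```text
A [ 0.40768795 -0.29905041] 0.038147346817197676 -57.15850518136987
B [0.37145268 0.32321046] 0.042474017749976244 115.89189178438912
now [ 0.1845 -0.5966  0.2468] psi 17.2 t 0.15
(0.387, -0.267, 0.25, -50) -> [ 290.8 -255.1   -2.7] [-0.1  0.  67.2] q6 105
now [ 0.1845 -0.5966  0.2468] psi 17.2 t 0.15
(0.387, -0.267, 0.25, 130) -> [ 290.8 -255.1   -2.7] [-0.000e+00 -1.000e-01 -1.128e+02] q6 -75
```

```bash
python3 - <<'E'
from h import *
plan([(.26,-.48,.25,52),(.33,-.37,.25,87),(.387,-.267,.25,122)])
E
```

```text
now [ 0.1845 -0.5966  0.2468] psi 17.2 t 0.15
(0.26, -0.48, 0.25, 52) -> [106.5 -89.1  -3. ] [ -0.1  -0.  -34.8] q6 -24
(0.33, -0.37, 0.25, 87) -> [129.8 -12.6  -0. ] [  0.   0. -35.] q6 -45
(0.387, -0.267, 0.25, 122) -> [105.8  51.5   0. ] [ -0.   0. -35.] q6 -67
```

```bash

python3 -m crank '[106,-89,-3,0,0,-35,0,106,-89,-3,0,0,-35,0,106,-89,-3,0,0,-35,0,106,-89,-3,0,0,-35,0,106,-89,-3,0,0,-35,0]' 20
python3 -m crank '[130,-13,0,0,0,-35,0,130,-13,0,0,0,-35,0,130,-13,0,0,0,-35,0,130,-13,0,0,0,-35,0,130,-13,0,0,0,-35,0]'
python3 -m crank '[106,51,0,0,0,-35,0,106,51,0,0,0,-35,0,106,51,0,0,0,-35,0,106,51,0,0,0,-35,0,106,51,0,0,0,-35,0]'
python3 - <<'E'
from h import *
p,f=wrist("w1"); plan([])
E
```

```text
time: 0.57
position: [0.2613, -0.4762, 0.2503]
tool_rot: [0.896, 0.444, 0.001, -0.002]
ft_force: [0.2, -1.0, -0.1]
grip_width: 0.0872
grip_force: 0.0
time: 0.98
position: [0.33, -0.3666, 0.2503]
tool_rot: [0.721, 0.693, 0.001, -0.001]
ft_force: [-0.1, 0.1, 0.1]
grip_width: 0.0869
grip_force: 0.0
time: 1.4
position: [0.3857, -0.2643, 0.2504]
tool_rot: [0.479, 0.878, 0.0, -0.0]
ft_force: [-0.1, -0.5, 0.1]
grip_width: 0.0871
grip_force: 0.0
now [ 0.3856 -0.2654  0.2505] psi 122.9 t 1.45
```

View pics/w1.png

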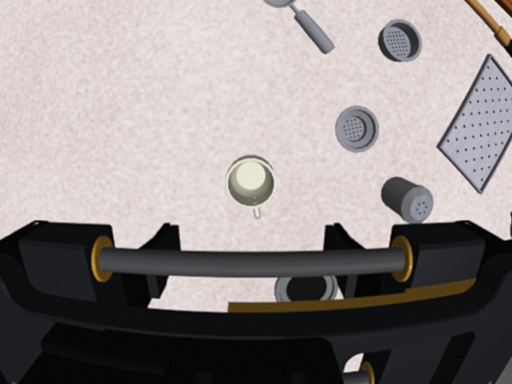

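The wrist view shows the cup rim centred at (250,181) with its handle at (257,213), the single basket at (357,128), the double at (400,41) and the shaker top at (421,205).

```bash
cat >> h.py <<'E'
def pose0(f0): return f0
E
sed -i '/^def pose0/d' h.py
python3 - <<'E'
import h,cv2,numpy as np
from h import *
p,f=wrist("w2")
# rim circle: bright, low-sat-> use greenish china vs pinkish counter (G-R)
im=p.astype(int); m=((im[:,:,1]-im[:,:,0]>-3)&(im[:,:,0]>60)).astype(np.uint8)
m[230:]=0
n,l,s,c=cv2.connectedComponentsWithStats(m); 
for i in range(1,n):
    if s[i,4]>150: print(s[i],c[i])
for q,z in [((250,181),.056),((257,215),.04),((357,128),.024),((400,41),.028),((421,206),.079)]: print(q,f(q,z)[0].round(4))
a=f([(226,181),(274,181),(250,157),(250,206)],.056); print(a.round(3), np.linalg.norm(a[0]-a[1]),np.linalg.norm(a[2]-a[3]))
b=f((257,217),.033)[0]; k=a.mean(0); d=b-k; print(k,np.hypot(*d[:2]),np.degrees(np.arctan2(d[1],d[0])))
E
```

```text
[265   0  70  53 790] [307.28987342  24.31265823]
[ 383   19   39   42 1020] [400.27843137  40.43627451]
[ 438   54   74  139 2737] [481.23164048 126.62367556]
[ 337  106   42   46 1498] [357.20961282 128.29038718]
[ 226  155   51   63 1946] [251.21531346 181.60071942]
[ 386  177   47   47 1216] [413.02055921 199.93256579]
(250, 181) [ 0.3843 -0.2671  0.056 ]
(257, 215) [ 0.4166 -0.3016  0.04  ]
(357, 128) [ 0.4639 -0.141   0.024 ]
(400, 41) [ 0.4487 -0.0063  0.028 ]
(421, 206) [ 0.5733 -0.174   0.079 ]
[[ 0.361 -0.282  0.056]
 [ 0.407 -0.252  0.056]
 [ 0.369 -0.244  0.056]
 [ 0.4   -0.292  0.056]] 0.055002578621519506 0.057560268363582974
[ 0.38456008 -0.2676039   0.056     ] 0.051735706340929916 -47.53911016338309
```

```bash
python3 - <<'E'
from h import *
plan([(.3845,-.2675,.14,132.5),(.3845,-.2675,.05,132.5)])
plan([(.3845,-.2675,.05,132.5),(.3845,-.2675,.2,132.5),(.45,-.09,.2,122),(.52,.1,.2,110),(.59,.2865,.2,98.5)])
E
```

```text
now [ 0.3854 -0.266   0.2505] psi 122.3 t 1.5
(0.3845, -0.2675, 0.14, 132.5) -> [ -0.8  -1.6 110.5] [ -0.   -0.  -10.2] q6 -77
(0.3845, -0.2675, 0.05, 132.5) -> [ 0. -0. 90.] [0. 0. 0.] q6 -77
now [ 0.3854 -0.266   0.2505] psi 122.3 t 1.5
(0.3845, -0.2675, 0.05, 132.5) -> [ -0.8  -1.6 200.5] [ -0.   -0.  -10.2] q6 -77
(0.3845, -0.2675, 0.2, 132.5) -> [   0.    0. -150.] [0. 0. 0.] q6 -77
(0.45, -0.09, 0.2, 122) -> [ 86.6 168.2   0. ] [-0.  -0.  10.5] q6 -43
(0.52, 0.1, 0.2, 110) -> [124. 160.   0.] [ 0. -0. 12.] q6 -9
(0.59, 0.2865, 0.2, 98.5) -> [151.3 129.6   0. ] [ 0.  -0.  11.5] q6 17
```

```bash

python3 -m crank '[-1,-2,40,0,0,-7,0,-1,-2,80,0,0,-10,0,-1,-2,110,0,0,-10,0,-1,-2,110,0,0,-10,0,-1,-2,110,0,0,-10,0]' 20 | head -2
python3 -m crank '[0,0,30,0,0,0,0,0,0,55,0,0,0,0,0,0,75,0,0,0,0,0,0,90,0,0,0,0,0,0,90,0,0,0,0]' | head -4
python3 -m crank '[0,0,0,0,0,0,100,0,0,0,0,0,0,100,0,0,0,0,0,0,100,0,0,0,0,0,0,100,0,0,0,0,0,0,100]'
python3 -m crank '[0,0,0,0,0,0,150,0,0,0,0,0,0,150,0,0,0,0,0,0,150,0,0,-5,0,0,0,150,0,0,-10,0,0,0,150]'
```

```text
time: 1.92
position: [0.3832, -0.2683, 0.1395]
time: 2.33
position: [0.3844, -0.2694, 0.0504]
tool_rot: [0.406, 0.914, 0.0, -0.0]
ft_force: [1.4, 0.0, 0.4]
time: 2.75
position: [0.3845, -0.2691, 0.0516]
tool_rot: [0.405, 0.914, -0.0, 0.001]
ft_force: [0.9, 0.6, 1.2]
grip_width: 0.0618
grip_force: 0.7
time: 3.17
position: [0.3837, -0.2683, 0.0607]
tool_rot: [0.405, 0.914, 0.0, -0.001]
ft_force: [-0.4, 0.2, -1.4]
grip_width: 0.0583
grip_force: 20.0
```

```bash

python3 -m crank '[0,0,-25,0,0,0,200,0,0,-60,0,0,0,200,0,0,-95,0,0,0,200,0,0,-130,0,0,0,200,0,0,-140,0,0,0,200]' | tail -2
python3 -m crank '[15,28,0,0,0,3,200,35,68,0,0,0,6,200,55,107,0,0,0,9,200,75,145,0,0,0,10,200,87,168,0,0,0,10,200]' | tail -2
python3 -m crank '[24,31,0,0,0,3,200,48,62,0,0,0,6,200,73,94,0,0,0,9,200,98,126,0,0,0,12,200,122,157,0,0,0,12,200]' |tail -2
python3 -m crank '[30,26,0,0,0,3,200,63,54,0,0,0,6,200,96,82,0,0,0,9,200,125,107,0,0,0,12,200,152,131,0,0,0,12,200]'
python3 - <<'E'
from h import *
p,f=wrist("w3"); plan([])
E
```

```text
grip_width: 0.0584
grip_force: 20.0
grip_width: 0.0579
grip_force: 20.0
grip_width: 0.0583
grip_force: 20.0
time: 4.83
position: [0.5882, 0.286, 0.2004]
tool_rot: [0.655, 0.755, -0.0, -0.0]
ft_force: [0.9, -0.5, -2.0]
grip_width: 0.0581
grip_force: 20.0
now [0.5913 0.2924 0.2009] psi 98.4 t 4.88
```

View pics/w3.png

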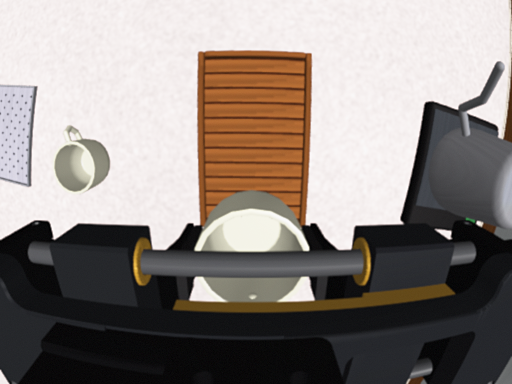

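The held cup is in the jaws and the tray runs straight ahead: far corners at (197,52) and (311,53), sides running down to row ~215. CupB is at (81,165).

```bash
python3 - <<'E'
from h import *
p,f=wrist("w4")
hsv=cv2.cvtColor(p,cv2.COLOR_RGB2HSV); m=((hsv[:,:,1]>110)&(hsv[:,:,0]<20)).astype(np.uint8); m[195:]=0;m[:,:150]=0;m[:,370:]=0
cs=max(cv2.findContours(m,0,2)[0],key=cv2.contourArea)[:,0]
w=f(cs,.016)[:,:2]; mr=cv2.minAreaRect(w.astype(np.float32)*1000); print(mr)
far=f([(198,52),(311,53)],.016)[:,:2]; print(far.round(4), np.linalg.norm(far[0]-far[1]))
pc=w[cs[:,1]>193]; e=[pc[np.argmin(cs[cs[:,1]>193][:,0])],pc[np.argmax(cs[cs[:,1]>193][:,0])]]; print("near row",np.round(e,4))
d1=far[0]-e[0]; d2=far[1]-e[1]
print([np.degrees(np.arctan2(d[1],d[0])) for d in (d1,d2)])
u=(d1+d2); u/=np.linalg.norm(u); c=far.mean(0)-u*.1; print("tray centre",c,"y ang",np.degrees(np.arctan2(u[1],u[0])))
tgt=c-u*.045; print(tgt)
print("cupB rim",f((81,165),.056),f((71,130),.04))
ps=np.degrees(np.arctan2(u[1],u[0]))
plan([(*tgt,.12,ps),(*tgt,.06,ps)])
E
```

```text
((580.3359985351562, 354.3016357421875), (121.53115844726562, 152.59393310546875), 7.41674280166626)
[[0.5136 0.4289]
 [0.635  0.4461]] 0.12256954057100307
near row [[0.5305 0.2709]
 [0.6495 0.2881]]
[np.float64(96.08307565723968), np.float64(95.23606992644639)]
tray centre [0.58416634 0.33800311] y ang 95.65992508827917
[0.58860441 0.2932225 ]
cupB rim [[0.40589361 0.29605838 0.056     ]] [[0.37978728 0.33120385 0.04      ]]
now [0.5898 0.2887 0.2005] psi 98.5 t 4.93
(np.float64(0.5886044098713864), np.float64(0.29322249686759755), 0.12, np.float64(95.65992508827917)) -> [ 4.4 -0.8 80.5] [ 0.2 -0.1  2.8] q6 21
(np.float64(0.5886044098713864), np.float64(0.29322249686759755), 0.06, np.float64(95.65992508827917)) -> [ 0. -0. 60.] [0. 0. 0.] q6 21
```

```bash

python3 -m crank '[2,0,25,0,0,1,200,4,-1,55,0,0,2,200,5,-1,80,0,0,2,200,5,-1,100,0,0,2,200,5,-1,115,0,0,2,200]' | tail -2
python3 -m crank '[0,0,10,0,0,0,200,0,0,18,0,0,0,200,0,0,23,0,0,0,200,0,0,26,0,0,0,200,0,0,28,0,0,0,200]'
python3 -m crank '[0,0,0,0,0,0,200,0,0,1,0,0,0,200,0,0,1,0,0,0,200,0,0,1,0,0,0,200,0,0,1,0,0,0,200]'
```

```text
grip_width: 0.0584
grip_force: 20.0
time: 5.77
position: [0.5872, 0.2881, 0.0579]
tool_rot: [0.668, 0.744, 0.0, 0.0]
ft_force: [-0.1, 0.1, -1.7]
grip_width: 0.0584
grip_force: 20.0
time: 6.18
position: [0.5875, 0.2884, 0.0575]
tool_rot: [0.668, 0.744, 0.001, 0.0]
ft_force: [0.0, 0.3, 2.9]
grip_width: 0.0584
grip_force: 20.0
```

```bash

python3 -m crank '[0,0,0,0,0,0,50,0,0,0,0,0,0,50,0,0,0,0,0,0,50,0,0,-10,0,0,0,50,0,0,-25,0,0,0,40]' | tail -5
python3 -m crank '[0,0,-40,0,0,0,0,0,0,-80,0,0,0,0,0,0,-120,0,0,0,0,0,0,-140,0,0,0,0,0,0,-140,0,0,0,0]' | tail -5
python3 - <<'E'
from h import *
p,f=wrist("w5"); plan([(.395,.288,.22,122)])
E
```

```text
position: [0.5855, 0.2877, 0.0805]
tool_rot: [0.668, 0.744, -0.002, -0.001]
ft_force: [0.6, 0.1, -0.6]
grip_width: 0.0713
grip_force: 0.0
position: [0.5903, 0.2893, 0.229]
tool_rot: [0.668, 0.744, 0.006, 0.003]
ft_force: [-0.2, 0.6, -0.9]
grip_width: 0.0862
grip_force: 0.0
now [0.5886 0.2887 0.2257] psi 96.2 t 7.07
(0.395, 0.288, 0.22, 122) -> [  20.1 -192.6    4.3] [  0.5   0.  -25.8] q6 4
```

```bash

python3 -m crank '[4,-38,2,0,0,-5,0,8,-77,4,0,0,-10,0,12,-116,4,0,0,-16,0,16,-155,4,0,0,-21,0,20,-192,4,0,0,-26,0]' | head -2
python3 -m crank '[0,0,0,0,0,0,0,0,0,0,0,0,0,0,0,0,0,0,0,0,0,0,0,0,0,0,0,0,0,0,0,0,0,0,0]' |head -2
python3 - <<'E'
from h import *
p,f=wrist("w6"); plan([])
E
```

```text
time: 7.48
position: [0.3902, 0.2864, 0.2159]
time: 7.9
position: [0.3954, 0.2875, 0.2173]
now [0.3952 0.2874 0.2173] psi 122.1 t 7.95
```

View pics/w6.png

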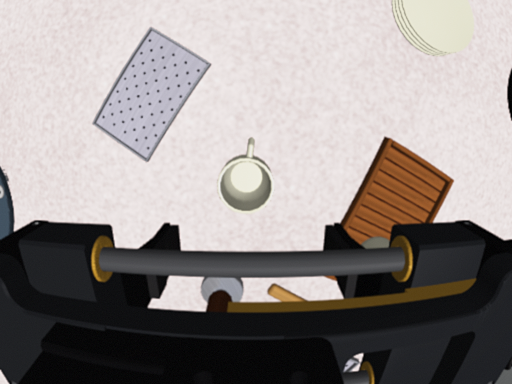

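CupB's rim is centred at (245,183), about 53 px wide, with the handle tip at (251,140). CupA stands in the tray at lower right.

```bash
python3 - <<'E'
from h import *
p,f=wrist("w7")
a=f([(219,183),(272,183),(245,155),(245,211)],.056);k=a.mean(0); print(k.round(4), np.linalg.norm(a[0]-a[1]),np.linalg.norm(a[2]-a[3]))
d=f((251,141),.038)[0]-k; ps=np.degrees(np.arctan2(d[1],d[0])); print(np.hypot(*d[:2]),ps)
c=np.array([.584,.338]);u=np.array([np.cos(np.radians(96)),np.sin(np.radians(96))]); t=c+u*.048
x,y=k[:2]; print(t)
plan([(x,y,.14,ps),(x,y,.05,ps),(x,y,.2,ps),((x+t[0])/2,(y+t[1])/2,.2,(ps+96)/2),(*t,.2,96)])
E
```

```text
[0.3874 0.2872 0.056 ] 0.05479717975865911 0.05940640511136804
0.04255991230338357 114.05594518124246
[0.57898263 0.38573705]
now [0.395  0.2874 0.2173] psi 122.1 t 8.0
(np.float64(0.3873740031064386), np.float64(0.2872077489361233), 0.14, np.float64(114.05594518124246)) -> [ 3.9 -6.5 77.3] [0.  0.  8.1] q6 12
(np.float64(0.3873740031064386), np.float64(0.2872077489361233), 0.05, np.float64(114.05594518124246)) -> [ 0. -0. 90.] [0. 0. 0.] q6 12
(np.float64(0.3873740031064386), np.float64(0.2872077489361233), 0.2, np.float64(114.05594518124246)) -> [  -0.    0. -150.] [0. 0. 0.] q6 12
(np.float64(0.48317831843479564), np.float64(0.3364723999569002), 0.2, np.float64(105.02797259062123)) -> [  5.9 107.6   0. ] [ 0. -0.  9.] q6 20
(np.float64(0.5789826337631526), np.float64(0.38573705097767713), 0.2, 96) -> [ 22.7 105.3   0. ] [ 0. -0.  9.] q6 28
```

```bash

python3 -m crank '[2,-3,25,0,0,4,0,4,-6,50,0,0,8,0,4,-6,70,0,0,8,0,4,-6,77,0,0,8,0,4,-6,77,0,0,8,0]' | head -2
python3 -m crank '[0,0,30,0,0,0,0,0,0,55,0,0,0,0,0,0,75,0,0,0,0,0,0,90,0,0,0,0,0,0,90,0,0,0,0]' | head -4
python3 -m crank '[0,0,0,0,0,0,100,0,0,0,0,0,0,100,0,0,0,0,0,0,100,0,0,0,0,0,0,100,0,0,0,0,0,0,100]' | tail -3
python3 -m crank '[0,0,0,0,0,0,150,0,0,0,0,0,0,150,0,0,0,0,0,0,150,0,0,-5,0,0,0,150,0,0,-10,0,0,0,150]'
python3 -m crank '[0,0,-25,0,0,0,200,0,0,-60,0,0,0,200,0,0,-95,0,0,0,200,0,0,-130,0,0,0,200,0,0,-140,0,0,0,200]' | tail -2
python3 -m crank '[1,20,0,0,0,2,200,2,45,0,0,0,4,200,4,70,0,0,0,6,200,5,95,0,0,0,9,200,6,108,0,0,0,9,200]' | tail -2
python3 -m crank '[6,25,0,0,0,2,200,11,50,0,0,0,4,200,16,75,0,0,0,6,200,20,95,0,0,0,9,200,23,105,0,0,0,9,200]' | tail -2
python3 - <<'E'
from h import *
p,f=wrist("w8"); plan([(.579,.386,.2,96)])
E
```

```text
time: 8.42
position: [0.3862, 0.2871, 0.139]
time: 8.83
position: [0.3868, 0.2874, 0.0492]
tool_rot: [0.543, 0.839, -0.001, -0.001]
ft_force: [-0.3, 0.7, -0.9]
ft_force: [-0.2, -0.7, -0.6]
grip_width: 0.0616
grip_force: 0.0
time: 9.67
position: [0.3862, 0.2874, 0.0607]
tool_rot: [0.543, 0.84, -0.001, -0.0]
ft_force: [0.3, -0.4, -0.5]
grip_width: 0.0584
grip_force: 20.0
grip_width: 0.0582
grip_force: 20.0
grip_width: 0.0583
grip_force: 20.0
grip_width: 0.0584
grip_force: 20.0
now [0.581  0.3882 0.2002] psi 96.1 t 10.97
(0.579, 0.386, 0.2, 96) -> [-2.  -2.2  0.2] [ 0.2 -0.1  0.1] q6 28
```

View pics/w8.png

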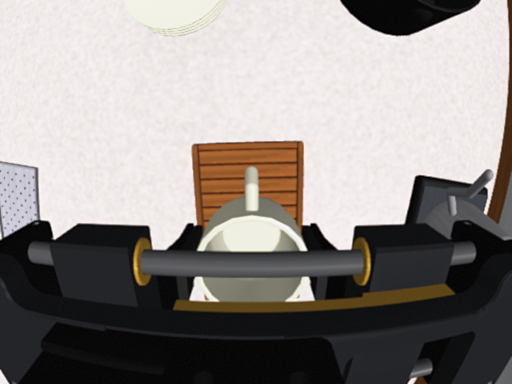

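CupB is in the jaws and centred over the tray; the tray's far corners are at (193,146) and (302,142). Lowering.

```bash

python3 -m crank '[0,0,25,0,0,0,200,0,0,55,0,0,0,200,0,0,80,0,0,0,200,0,0,100,0,0,0,200,0,0,115,0,0,0,200]' | tail -2
python3 -m crank '[0,0,10,0,0,0,200,0,0,18,0,0,0,200,0,0,23,0,0,0,200,0,0,26,0,0,0,200,0,0,28,0,0,0,200]' | tail -3
python3 -m crank '[0,0,0,0,0,0,200,0,0,1,0,0,0,200,0,0,1,0,0,0,200,0,0,1,0,0,0,200,0,0,1,0,0,0,200]'
python3 -m crank '[0,0,0,0,0,0,50,0,0,0,0,0,0,50,0,0,0,0,0,0,50,0,0,-10,0,0,0,50,0,0,-25,0,0,0,40]' | tail -5
python3 -m crank '[0,0,-40,0,0,0,0,0,0,-80,0,0,0,0,0,0,-120,0,0,0,0,0,0,-140,0,0,0,0,0,0,-140,0,0,0,0]' | tail -5
python3 - <<'E'
from h import *
plan([(.51,.26,.22,70),(.443,.135,.22,40)])
E
```

```text
grip_width: 0.0584
grip_force: 20.0
ft_force: [-0.4, 0.4, -0.9]
grip_width: 0.0582
grip_force: 20.0
time: 12.22
position: [0.5786, 0.3873, 0.0575]
tool_rot: [0.668, 0.744, 0.001, 0.0]
ft_force: [-1.5, -0.1, 2.0]
grip_width: 0.0583
grip_force: 20.0
position: [0.5767, 0.3863, 0.0804]
tool_rot: [0.668, 0.744, -0.002, -0.001]
ft_force: [0.9, -0.1, 0.3]
grip_width: 0.071
grip_force: 0.0
position: [0.5814, 0.3887, 0.2298]
tool_rot: [0.668, 0.744, 0.006, 0.003]
ft_force: [0.1, 0.5, 0.0]
grip_width: 0.086
grip_force: 0.0
now [0.5814 0.3887 0.2298] psi 96.2 t 13.05
(0.51, 0.26, 0.22, 70) -> [-120.3  -84.9    8.1] [ 0.7 -0.4 26.2] q6 47
(0.443, 0.135, 0.22, 40) -> [-140.4  -20.2   -0. ] [ 0. -0. 30.] q6 67
```

```bash

python3 -m crank '[-24,-17,8,0,0,5,0,-48,-34,8,0,0,10,0,-72,-51,8,0,0,15,0,-96,-68,8,0,0,21,0,-120,-85,8,0,0,26,0]' | head -2
python3 -m crank '[-28,-4,0,0,0,6,0,-56,-8,0,0,0,12,0,-84,-12,0,0,0,18,0,-112,-16,0,0,0,24,0,-140,-20,0,0,0,30,0]' |head -2
python3 -m crank '[0,0,0,0,0,0,0,0,0,0,0,0,0,0,0,0,0,0,0,0,0,0,0,0,0,0,0,0,0,0,0,0,0,0,0]' |head -2
python3 - <<'E'
from h import *
p,f=wrist("w9"); plan([])
E
```

```text
time: 13.47
position: [0.5049, 0.2573, 0.2131]
time: 13.88
position: [0.4388, 0.1326, 0.2134]
time: 14.3
position: [0.4408, 0.1344, 0.2135]
now [0.4407 0.1344 0.2135] psi 40.3 t 14.35
```

View pics/w9.png

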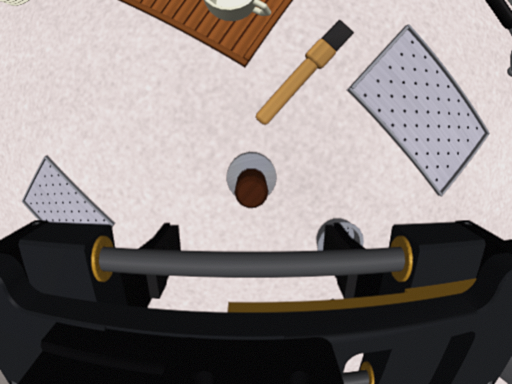

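The tamper base is centred at (252,177) and its handle top near (252,191). The big steel tray's corners are (407,26), (488,132), (441,194), (349,90).

```bash
python3 - <<'E'
from h import *
p,f=wrist("w10")
print("base",f((252,177),.018),"top",f((252,191),.088))
b=f([(227,177),(277,177)],.018); print(np.linalg.norm(b[0]-b[1]))
w=f([(407,26),(488,132),(441,194),(349,90)],.011)[:,:2]; print(w.round(3).tolist(),w.mean(0),np.linalg.norm(w-np.roll(w,-1,0),axis=1))
x,y=f((252,177),.018)[0,:2]
plan([(x,y,.069,40.3),(x,y,.23,40.3),(.46,-.04,.23,20),(.47,-.2,.23,-5),(.48,-.3,.23,-35)])
E
```

```text
base [[0.44318293 0.1362517  0.018     ]] top [[0.44404676 0.13718052 0.088     ]]
0.05730401802611712
[[0.719, 0.115], [0.718, -0.078], [0.595, -0.076], [0.595, 0.117]] [0.6566604 0.019277 ] [0.19288771 0.12336552 0.19314668 0.12319772]
now [0.4405 0.1343 0.2135] psi 40.3 t 14.4
(np.float64(0.4431829317059457), np.float64(0.13625169654048058), 0.069, 40.3) -> [  3.3   0.2 144.5] [ 0. -0. -0.] q6 67
(np.float64(0.4431829317059457), np.float64(0.13625169654048058), 0.23, 40.3) -> [   0.    0. -161.] [0. 0. 0.] q6 67
(0.46, -0.04, 0.23, 20) -> [-101.2  145.3    0. ] [ 0.  -0.  20.3] q6 65
(0.47, -0.2, 0.23, -5) -> [-45.3 153.8   0. ] [ 0. -0. 25.] q6 72
(0.48, -0.3, 0.23, -35) -> [18.7 98.7  0. ] [ 0. -0. 30.] q6 93
```

```bash

python3 -m crank '[3,0,35,0,0,0,0,3,0,70,0,0,0,0,3,0,105,0,0,0,0,3,0,130,0,0,0,0,3,0,144,0,0,0,0]' 30 | head -2
python3 -m crank '[0,0,0,0,0,0,130,0,0,0,0,0,0,130,0,0,0,0,0,0,130,0,0,0,0,0,0,130,0,0,0,0,0,0,130]' | tail -3
python3 -m crank '[0,0,0,0,0,0,200,0,0,0,0,0,0,230,0,0,0,0,0,0,230,0,0,0,0,0,0,230,0,0,-4,0,0,0,230]'
python3 -m crank '[0,0,-25,0,0,0,230,0,0,-60,0,0,0,230,0,0,-95,0,0,0,230,0,0,-130,0,0,0,230,0,0,-157,0,0,0,230]' | tail -4
```

```text
time: 14.82
position: [0.4412, 0.1359, 0.0667]
ft_force: [-0.2, 0.3, 0.8]
grip_width: 0.0614
grip_force: 0.0
time: 15.65
position: [0.4418, 0.1355, 0.0732]
tool_rot: [0.939, 0.343, -0.001, -0.0]
ft_force: [-0.4, 0.0, -4.4]
grip_width: 0.0308
grip_force: 30.0
tool_rot: [0.939, 0.344, 0.0, 0.0]
ft_force: [-0.2, 0.2, -4.4]
grip_width: 0.0308
grip_force: 30.0
```

```bash

python3 -m crank '[-17,24,0,0,0,3,230,-38,55,0,0,0,7,230,-60,86,0,0,0,12,230,-80,116,0,0,0,16,230,-101,145,0,0,0,20,230]' | tail -2
python3 -m crank '[-9,31,0,0,0,5,230,-18,62,0,0,0,10,230,-27,93,0,0,0,15,230,-36,124,0,0,0,20,230,-45,154,0,0,0,25,230]' |tail -2
python3 -m crank '[5,28,0,0,0,7,230,9,52,0,0,0,14,230,14,74,0,0,0,20,230,17,90,0,0,0,26,230,19,99,0,0,0,30,230]' |tail -2
python3 -m crank '[0,0,0,0,0,0,230,0,0,0,0,0,0,230,0,0,0,0,0,0,230,0,0,0,0,0,0,230,0,0,0,0,0,0,230]' |head -2
python3 - <<'E'
from h import *
p,f=wrist("w11"); plan([])
E
```

```text
grip_width: 0.0312
grip_force: 30.0
grip_width: 0.0312
grip_force: 30.0
grip_width: 0.0313
grip_force: 30.0
time: 17.73
position: [0.4801, -0.2995, 0.2305]
now [ 0.4802 -0.2997  0.2305] psi -34.7 t 17.78
```

View pics/w11.png

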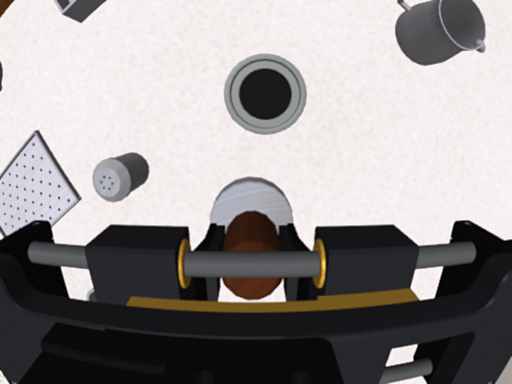

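The holder's outer ring spans x 224-306 and y 54-134, centre (265,94). The tamper hangs straight in the jaws and the shaker still stands at (120,177).

```bash
python3 - <<'E'
from h import *
p,f=wrist("w12")
a=f([(224,94),(306,94),(265,54),(265,134)],.008); k=a.mean(0); print(a.round(3),np.linalg.norm(a[0]-a[1]),np.linalg.norm(a[2]-a[3]),k, f((265,94),.01))
g=cv2.medianBlur(cv2.cvtColor(p,cv2.COLOR_RGB2GRAY),5); m=(g<190).astype(np.uint8); m[145:]=0;m[:,:210]=0;m[:,320:]=0;m[:40]=0
c=max(cv2.findContours(m,0,2)[0],key=cv2.contourArea)[:,0]; w=f(c,.005)[:,:2].astype(np.float32); print(cv2.fitEllipse(w*1000), cv2.boundingRect(c))
x,y=k[:2]; plan([(x,y,.2305,-35),(x,y,.077,-35)])
E
```

```text
[[ 0.58  -0.329  0.008]
 [ 0.525 -0.411  0.008]
 [ 0.593 -0.398  0.008]
 [ 0.512 -0.342  0.008]] 0.09853261505096778 0.09818693607486435 [ 0.55264266 -0.36993408  0.008     ] [[ 0.55215011 -0.36923704  0.01      ]]
((552.688232421875, -369.9166564941406), (98.63533782958984, 98.8739013671875), 149.74156188964844) (224, 54, 83, 81)
now [ 0.4803 -0.2999  0.2306] psi -34.7 t 17.83
(np.float64(0.552642655500273), np.float64(-0.3699340789157141), 0.2305, -35) -> [99.4 16.3  0.1] [-0.   0.   0.3] q6 91
(np.float64(0.552642655500273), np.float64(-0.3699340789157141), 0.077, -35) -> [  0.   -0.  153.5] [0. 0. 0.] q6 91
```

```bash

python3 -m crank '[25,4,0,0,0,0,230,50,8,0,0,0,0,230,75,12,0,0,0,0,230,92,15,0,0,0,0,230,98,16,0,0,0,0,230]' | tail -2
python3 -m crank '[0,0,30,0,0,0,230,0,0,60,0,0,0,230,0,0,90,0,0,0,230,0,0,115,0,0,0,230,0,0,130,0,0,0,230]' |tail -2
python3 -m crank '[0,0,10,0,0,0,230,0,0,17,0,0,0,230,0,0,21,0,0,0,230,0,0,24,0,0,0,230,0,0,26,0,0,0,230]'
python3 -m crank '[0,0,1,0,0,0,230,0,0,1,0,0,0,230,0,0,1,0,0,0,230,0,0,1,0,0,0,230,0,0,1,0,0,0,230]'
```

```text
grip_width: 0.031
grip_force: 30.0
grip_width: 0.0312
grip_force: 30.0
time: 19.08
position: [0.5522, -0.3703, 0.0754]
tool_rot: [0.954, -0.299, 0.001, 0.0]
ft_force: [0.2, -0.0, -3.7]
grip_width: 0.0311
grip_force: 30.0
time: 19.5
position: [0.5522, -0.3702, 0.0749]
tool_rot: [0.954, -0.299, 0.001, 0.0]
ft_force: [-0.5, 2.0, 4.9]
grip_width: 0.0309
grip_force: 30.0
```

```bash

python3 -m crank '[0,0,0,0,0,0,60,0,0,0,0,0,0,60,0,0,0,0,0,0,60,0,0,0,0,0,0,0,0,0,-10,0,0,0,0]' | tail -3
python3 -m crank '[0,0,-40,0,0,0,0,0,0,-80,0,0,0,0,0,0,-120,0,0,0,0,0,0,-145,0,0,0,0,0,0,-145,0,0,0,0]' | head -2
python3 - <<'E'
from h import *
plan([(.5,-.24,.22,-15),(.464,-.138,.22,0)])
E
```

```text
ft_force: [0.8, -0.1, -1.0]
grip_width: 0.0565
grip_force: 0.0
time: 20.33
position: [0.5548, -0.3727, 0.237]
now [ 0.5548 -0.3727  0.237 ] psi -34.8 t 20.33
(0.5, -0.24, 0.22, -15) -> [-120.9  -77.7   15. ] [  0.3  -0.8 -19.8] q6 79
(0.464, -0.138, 0.22, 0) -> [-61.2 -89.2  -0. ] [  0.   0. -15.] q6 73
```

```bash

python3 -m crank '[-24,-16,5,0,0,-4,0,-48,-31,10,0,0,-8,0,-72,-47,13,0,0,-12,0,-96,-62,13,0,0,-16,0,-121,-78,13,0,0,-20,0]' | head -2
python3 -m crank '[-15,-20,0,0,0,-3,0,-30,-40,0,0,0,-6,0,-43,-60,0,0,0,-9,0,-55,-78,0,0,0,-12,0,-61,-89,0,0,0,-15,0]' |head -2
python3 -m crank '[0,0,0,0,0,0,0,0,0,0,0,0,0,0,0,0,0,0,0,0,0,0,0,0,0,0,0,0,0,0,0,0,0,0,0]' |head -2
python3 - <<'E'
from h import *
p,f=wrist("w13"); plan([])
E
```

```text
time: 20.75
position: [0.4958, -0.2355, 0.2151]
time: 21.17
position: [0.4586, -0.1325, 0.2153]
time: 21.58
position: [0.4611, -0.1361, 0.2155]
now [ 0.461  -0.136   0.2155] psi 0.1 t 21.63
```

View pics/w13.png

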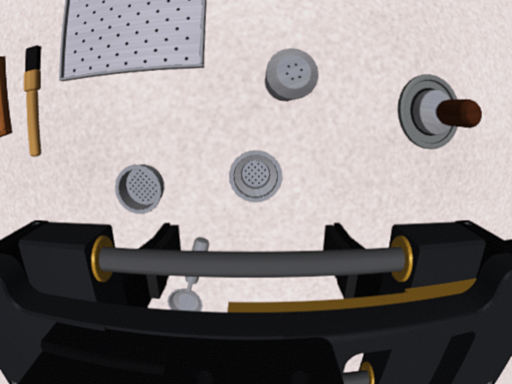

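The tamper stands in the holder at right. The single basket's rim is centred at (255,176), about 52 px across, and the double's at (140,188).

```bash
python3 - <<'E'
from h import *
p,f=wrist("w14")
for n,z,q in [("single",.024,[(229,176),(282,176),(255,151),(255,201)]),("double",.028,[(115,188),(164,188),(140,165),(140,212)])]:
    a=f(q,z);k=a.mean(0); print(n,k.round(4),np.linalg.norm(a[0]-a[1]),np.linalg.norm(a[2]-a[3]))
    if n=="single": x,y=k[:2]
plan([(x,y,.035,0),(x,y,.16,0),(.657,-.03,.16,0),(.657,-.03,.038,0)])
E
```

```text
single [ 0.4656 -0.1401  0.024 ] 0.0599886787521798 0.05775752260175214
double [ 0.4526 -0.0031  0.028 ] 0.06388750992217905 0.05756483997533196
now [ 0.4609 -0.1358  0.2155] psi 0.1 t 21.68
(np.float64(0.4656449613947865), np.float64(-0.14007834572810138), 0.035, 0) -> [  4.8   4.2 180.5] [ 0.  -0.   0.1] q6 73
(np.float64(0.4656449613947865), np.float64(-0.14007834572810138), 0.16, 0) -> [   0.    0. -125.] [0. 0. 0.] q6 73
(0.657, -0.03, 0.16, 0) -> [ 191.4 -110.1   -0. ] [0. 0. 0.] q6 87
(0.657, -0.03, 0.038, 0) -> [  0.  -0. 122.] [0. 0. 0.] q6 87
```

```bash

python3 -m crank '[2,2,35,0,0,0,0,5,4,70,0,0,0,0,5,4,105,0,0,0,0,5,4,130,0,0,0,0,5,4,145,0,0,0,0]' 15 | head -2
python3 -m crank '[0,0,15,0,0,0,0,0,0,25,0,0,0,0,0,0,32,0,0,0,0,0,0,36,0,0,0,0,0,0,36,0,0,0,0]' | head -4
python3 -m crank '[0,0,0,0,0,0,90,0,0,0,0,0,0,90,0,0,0,0,0,0,90,0,0,0,0,0,0,90,0,0,0,0,0,0,90]' | tail -3
python3 -m crank '[0,0,0,0,0,0,150,0,0,0,0,0,0,150,0,0,0,0,0,0,150,0,0,0,0,0,0,150,0,0,-3,0,0,0,150]'
python3 -m crank '[0,0,-15,0,0,0,150,0,0,-40,0,0,0,150,0,0,-70,0,0,0,150,0,0,-100,0,0,0,150,0,0,-122,0,0,0,150]'
python3 - <<'E'
from h import *
p,f=wrist("w15"); plan([(.657,-.03,.16,0)])
E
```

```text
time: 22.1
position: [0.4645, -0.1389, 0.0678]
time: 22.52
position: [0.4656, -0.1392, 0.0342]
tool_rot: [1.0, 0.001, -0.0, -0.0]
ft_force: [0.8, -0.6, 0.5]
ft_force: [0.7, -1.3, -0.1]
grip_width: 0.0617
grip_force: 0.2
time: 23.35
position: [0.4654, -0.1389, 0.0374]
tool_rot: [1.0, 0.002, -0.0, -0.0]
ft_force: [0.1, 0.2, -0.5]
grip_width: 0.0602
grip_force: 15.0
time: 23.77
position: [0.4657, -0.139, 0.1614]
tool_rot: [1.0, 0.002, 0.0, 0.0]
ft_force: [-0.1, -0.3, -0.3]
grip_width: 0.0598
grip_force: 15.0
now [ 0.4677 -0.14    0.1646] psi 0.2 t 23.82
(0.657, -0.03, 0.16, 0) -> [ 189.6 -109.4    5.5] [ 0.2 -0.4  0.2] q6 87
```

View pics/w15.png

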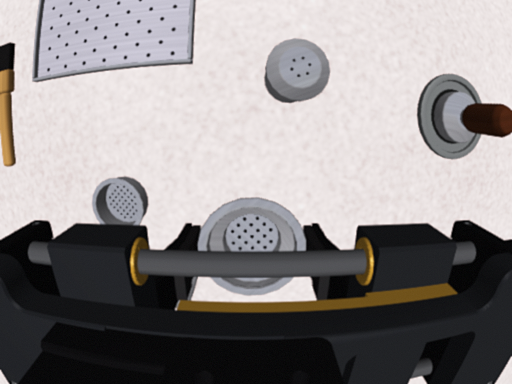

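The single basket is held level in the jaws at (250,240), and the shaker is undisturbed. Carrying it to the tray.

```bash

python3 -m crank '[30,-17,0,0,0,0,150,62,-36,0,0,0,0,150,95,-55,0,0,0,0,150,128,-74,0,0,0,0,150,160,-92,0,0,0,0,150]' | tail -2
python3 -m crank '[20,-12,0,0,0,0,150,31,-17,0,0,0,0,150,31,-17,0,0,0,0,150,31,-17,20,0,0,0,150,31,-17,40,0,0,0,150]' | head -2
python3 -m crank '[0,0,25,0,0,0,150,0,0,47,0,0,0,150,0,0,62,0,0,0,150,0,0,72,0,0,0,150,0,0,78,0,0,0,150]'
python3 -m crank '[0,0,2,0,0,0,150,0,0,3,0,0,0,150,0,0,4,0,0,0,150,0,0,4,0,0,0,150,0,0,4,0,0,0,150]'
```

```text
grip_width: 0.0606
grip_force: 15.0
time: 24.65
position: [0.6561, -0.0297, 0.1198]
time: 25.07
position: [0.6543, -0.0298, 0.0397]
tool_rot: [1.0, 0.001, -0.002, -0.0]
ft_force: [-0.4, -0.0, -0.5]
grip_width: 0.0601
grip_force: 15.0
time: 25.48
position: [0.6568, -0.0295, 0.0385]
tool_rot: [1.0, 0.002, 0.001, 0.0]
ft_force: [-0.5, -0.3, -0.4]
grip_width: 0.0602
grip_force: 15.0
```

```bash

python3 -m crank '[0,0,1,0,0,0,150,0,0,1,0,0,0,150,0,0,1,0,0,0,150,0,0,1,0,0,0,150,0,0,1,0,0,0,150]' | grep -E "pos|ft"
python3 -m crank '[0,0,0.5,0,0,0,150,0,0,0.5,0,0,0,150,0,0,0.5,0,0,0,150,0,0,0.5,0,0,0,150,0,0,0.5,0,0,0,150]' | grep -E "pos|ft"
```

```text
position: [0.6569, -0.0295, 0.038]
ft_force: [-1.1, 0.5, 5.1]
position: [0.657, -0.0295, 0.038]
ft_force: [-1.5, 1.5, 7.9]
```

Contact. Release, lift and head for the double basket, checking it from hover.

```bash

python3 -m crank '[0,0,-1,0,0,0,55,0,0,-1,0,0,0,50,0,0,-1,0,0,0,50,0,0,-1,0,0,0,50,0,0,-10,0,0,0,50]' | tail -3
python3 -m crank '[0,0,-40,0,0,0,0,0,0,-80,0,0,0,0,0,0,-120,0,0,0,0,0,0,-160,0,0,0,0,0,0,-170,0,0,0,0]' | head -2
python3 -m crank '[-40,-5,0,0,0,0,0,-80,-10,0,0,0,0,0,-120,-15,0,0,0,0,0,-160,-20,0,0,0,0,0,-200,-25,0,0,0,0,0]' | head -2
python3 -m crank '[-4,-2,0,0,0,0,0,-4,-2,0,0,0,0,0,-4,-2,0,0,0,0,0,-4,-2,0,0,0,0,0,-4,-2,0,0,0,0,0]' | head -2
python3 - <<'E'
from h import *
p,f=wrist("w16"); plan([])
E
```

```text
ft_force: [-0.4, -0.2, -0.4]
grip_width: 0.0697
grip_force: 0.0
time: 27.15
position: [0.66, -0.0301, 0.2242]
time: 27.57
position: [0.4541, -0.0047, 0.2162]
time: 27.98
position: [0.4545, -0.0037, 0.2164]
now [ 0.4541 -0.0036  0.2162] psi 0.2 t 28.03
```

View pics/w16.png

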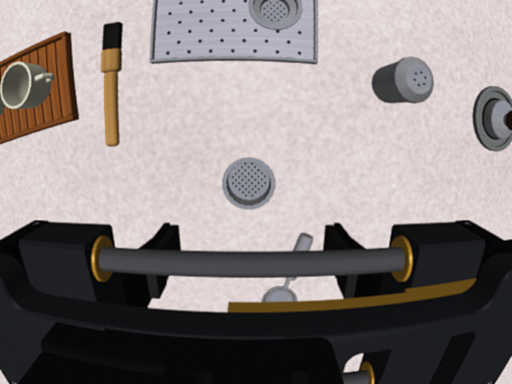

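The single basket stands in the tray at (275,8), and the double's rim is centred at (248,183). The scoop handle end is at (303,240), so I'm checking finger clearance to it.

```bash
python3 - <<'E'
from h import *
p,f=wrist("w17")
a=f([(222,183),(275,183),(248,157),(248,208)],.028);k=a.mean(0); print(k.round(4),np.linalg.norm(a[0]-a[1]),np.linalg.norm(a[2]-a[3]))
print("scoop end",f([(303,235),(311,240)],.005).round(3).tolist())
x,y=k[:2]
plan([(x,y,.039,0),(x,y,.16,0),(.657,.07,.16,0),(.657,.07,.042,0)])
E
```

```text
[4.519e-01 2.000e-04 2.800e-02] 0.059703992473098384 0.05885421133471826
scoop end [[0.379, -0.07, 0.005], [0.372, -0.081, 0.005]]
now [ 0.4537 -0.0035  0.216 ] psi 0.2 t 28.08
(np.float64(0.4519488259492061), np.float64(0.00017093855963201134), 0.039, 0) -> [ -1.9  -3.7 177. ] [ 0.  -0.1  0.2] q6 90
(np.float64(0.4519488259492061), np.float64(0.00017093855963201134), 0.16, 0) -> [   0.    0. -121.] [0. 0. 0.] q6 90
(0.657, 0.07, 0.16, 0) -> [205.1 -69.8  -0. ] [0. 0. 0.] q6 96
(0.657, 0.07, 0.042, 0) -> [  0.  -0. 118.] [0. 0. 0.] q6 96
```

```bash

python3 -m crank '[-1,-2,35,0,0,0,0,-2,-3,70,0,0,0,0,-2,-3,105,0,0,0,0,-2,-3,130,0,0,0,0,-2,-3,145,0,0,0,0]' 15 | head -2
python3 -m crank '[0,0,15,0,0,0,0,0,0,24,0,0,0,0,0,0,30,0,0,0,0,0,0,32,0,0,0,0,0,0,32,0,0,0,0]' | head -4
python3 -m crank '[0,0,0,0,0,0,90,0,0,0,0,0,0,90,0,0,0,0,0,0,90,0,0,0,0,0,0,90,0,0,0,0,0,0,90]' | tail -3
python3 -m crank '[0,0,0,0,0,0,150,0,0,0,0,0,0,150,0,0,0,0,0,0,150,0,0,0,0,0,0,150,0,0,-3,0,0,0,150]' | tail -4
python3 -m crank '[0,0,-15,0,0,0,150,0,0,-40,0,0,0,150,0,0,-70,0,0,0,150,0,0,-100,0,0,0,150,0,0,-118,0,0,0,150]' | tail -3
python3 -m crank '[30,-10,0,0,0,0,150,65,-22,0,0,0,0,150,100,-34,0,0,0,0,150,135,-46,0,0,0,0,150,170,-58,0,0,0,0,150]' | tail -2
python3 -m crank '[20,-7,0,0,0,0,150,35,-12,0,0,0,0,150,35,-12,0,0,0,0,150,35,-12,20,0,0,0,150,35,-12,40,0,0,0,150]' | head -2
python3 - <<'E'
from h import *
plan([(.657,.07,.044,0)])
E
```

```text
time: 28.5
position: [0.4497, -0.0, 0.0682]
time: 28.92
position: [0.4505, -0.0002, 0.0389]
tool_rot: [1.0, 0.002, 0.0, 0.0]
ft_force: [0.2, 0.2, -0.9]
ft_force: [-0.4, 0.9, -0.7]
grip_width: 0.0623
grip_force: 0.0
tool_rot: [1.0, 0.002, -0.0, -0.0]
ft_force: [0.6, 1.0, -0.4]
grip_width: 0.0605
grip_force: 15.0
ft_force: [0.6, -0.9, -1.3]
grip_width: 0.0609
grip_force: 15.0
grip_width: 0.0609
grip_force: 15.0
time: 31.0
position: [0.6549, 0.0705, 0.1203]
now [0.6549 0.0705 0.1203] psi 0.2 t 31.0
(0.657, 0.07, 0.044, 0) -> [ 2.1  0.5 76.3] [ 0.  -0.1  0.2] q6 96
```

```bash

python3 -m crank '[0,0,25,0,0,0,150,0,0,47,0,0,0,150,0,0,62,0,0,0,150,0,0,71,0,0,0,150,0,0,76,0,0,0,150]' | grep -E "pos|ft"
python3 -m crank '[0,0,1,0,0,0,150,0,0,1,0,0,0,150,0,0,1,0,0,0,150,0,0,1,0,0,0,150,0,0,1,0,0,0,150]' | grep -E "pos|ft"
python3 -m crank '[0,0,1,0,0,0,150,0,0,1,0,0,0,150,0,0,1,0,0,0,150,0,0,1,0,0,0,150,0,0,1,0,0,0,150]' | grep -E "pos|ft"
```

```text
position: [0.6528, 0.0704, 0.0423]
ft_force: [-5.2, 0.1, 18.8]
position: [0.6554, 0.0705, 0.0438]
ft_force: [0.9, 0.0, -1.3]
position: [0.6553, 0.0705, 0.0424]
ft_force: [0.6, 0.4, 2.1]
```

```bash

python3 -m crank '[0,0,0,0,0,0,55,0,0,0,0,0,0,50,0,0,0,0,0,0,50,0,0,0,0,0,0,50,0,0,-10,0,0,0,50]' | tail -3
python3 -m crank '[0,0,-40,0,0,0,0,0,0,-80,0,0,0,0,0,0,-120,0,0,0,0,0,0,-160,0,0,0,0,0,0,-170,0,0,0,0]' | head -2
python3 -m crank '[-40,0,-10,0,0,0,0,-80,0,-20,0,0,0,0,-120,0,-30,0,0,0,0,-140,0,-40,0,0,0,0,-140,0,-40,0,0,0,0]' | head -2
python3 - <<'E'
from rig import robot
import cv2,numpy as np
a,b=[robot.camera(n)["pixels"] for n in ("scene","side")]
c=robot.camera("wrist")["pixels"]
o=np.hstack([cv2.resize(a[140:370,40:480],(400,300)),cv2.resize(b[80:384,60:340],(400,300))]); o=np.vstack([o,np.hstack([cv2.resize(c,(400,300)),np.zeros((300,400,3),np.uint8)])])
cv2.imwrite("pics/fin.png",o[:,:,::-1])
E
```

```text
ft_force: [-0.2, -0.4, -0.8]
grip_width: 0.0696
grip_force: 0.0
time: 33.08
position: [0.6588, 0.0705, 0.2307]
time: 33.5
position: [0.5101, 0.0707, 0.2639]
```

View pics/fin.png

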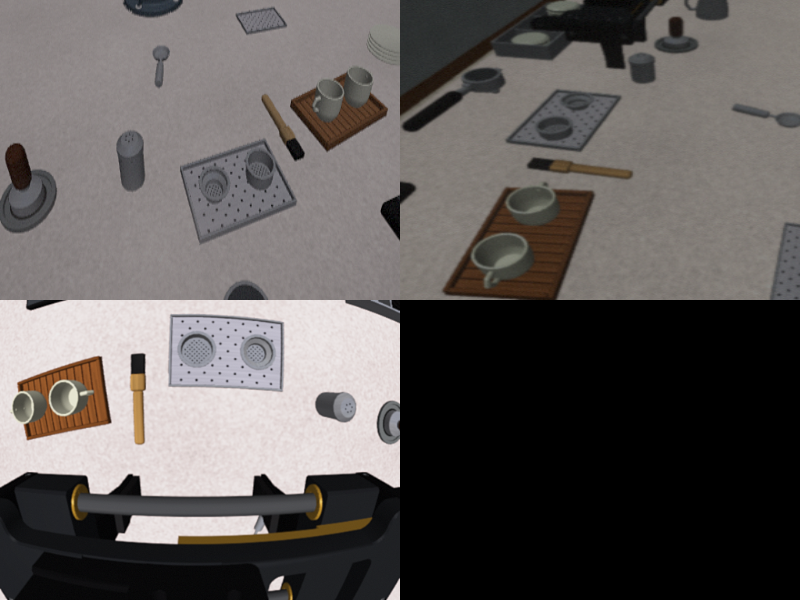

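Both cups stand in the wooden tray (panel pixels (328,100) and (357,86)), both baskets in the steel tray at (213,185) and (260,168), and the tamper in the holder at (28,205). The shaker and brush have not moved.

```bash
python3 -m crank '[0,0,0,0,0,0,0,0,0,0,0,0,0,0,0,0,0,0,0,0,0,0,0,0,0,0,0,0,0,0,0,0,0,0,0]' | head -2; python3 -c "
from rig import robot
print(robot.hand_in())"
```

```text
time: 34.07
position: [0.5153, 0.07, 0.2616]
the job is handed in; nothing more can be done
None
```

Job handed in at about 34 s: the last pictures show both cups in the wooden tray, both baskets open side up in the steel tray, the tamper upright in its holder, and the shaker and brush where they started; the hand-in gave no verdict.

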